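Fit the hook to the forearm prosthesis

TASK

Build up the wrist of the forearm prosthesis standing in the bench stand: lay the black rubber washer flat and centred on the wrist's face and the steel disc centred on top of it, then put the stem of the steel split hook (in the wooden stand) through both, turn it until its splines mesh and push it fully home against the spring. Finish while still holding the hook pressed home, so that a colleague can close the lock ring; do not disturb the other things.

Things in the scene. Friction and masses are not known exactly. Their poses are not given: they have to be found in the camera images.
- wrist_seat (a point): Centre of the wrist's flat top face, 54 mm across, 175 mm above the bench; z up. An upright bore, 30.6 mm across, has 6 inner brass splines every 60 deg, flush with the face, 12 mm long, 5 mm wide, 11.8 mm from the axis; x points to a gap between two, as do the yellow outer marks. The hook meshes when its yaw equals this yaw plus any multiple of 60 deg (play about 4 deg either way).
- ejector (a joint): Spring plunger (steel, 17 mm across) in the bore; 0 at rest, its top 13 mm below the wrist face; grows as it is pushed down, m, end stop 0.009. Pushes up with about 4 N at 0 and 7 N at 0.007, where the hook is home on the disc, and lifts the hook out again if it is not held down.
- washer_mid (a point): Centre (half-way up) of the loose black rubber friction washer: 54 mm outside, 37 mm hole, 5 mm thick, 15 g; starts flat on the bench. z up.
- hook_grip (a point): Grip point of the loose steel split hook (about 0.2 kg), on its stem axis, on two flat flanks that stand side by side along y: 20 mm over both along y, 18 mm along x, reaching 16 mm above and 21 mm below this point. Grip across y. The tines rise to 40 mm above it and curve over to +x (38 mm from the axis); a thumb points to -x, 31 mm below. Axes as hook_base.
- hook_base (a point): Underside centre of the hook's flange (44 mm across, 6 thick), 52 mm below hook_grip; z up the stem axis. The stem hangs 29 mm below: 19 mm of 6 outer splines (29 mm across, 5.5 wide, one along +x, then every 60 deg), then a smooth 10 mm nose, 21.6 mm across, tapering to 14 mm, that enters the bore first. Home: 9 mm (washer + disc) above wrist_seat. Splines on splines: 19 mm.
- stand: Wooden stand (fixed), 80 mm (its x) x 210 mm (its y) x 40 mm tall, origin under its centre; two holes 60 mm either side of the centre along its y hold the hook and the mitt, either way round.
- mitt: The other device in the stand: black rubber mitt, a dome 64 mm across, rising 57 mm above its flange; origin at the underside of its flange, 40 mm above the bench. Not to be disturbed.
- glue: White glue bottle with a yellow spout, 58 mm across, 130 mm tall, origin under its centre. Not to be disturbed.
- strap_roll: Blue roll of strap lying flat, 90 mm across, 30 mm tall, origin under its centre. Not to be disturbed.
- driver: Screwdriver lying on the bench along its x axis. Not to be disturbed.
- hook: The whole hook; origin and axes as hook_base. At the start its flange rests on the wooden stand, 40 mm above the bench, the stem hanging in a 33 mm hole. The tines point along +x.
- washer: The whole rubber washer; origin at the centre of its underside.
- forearm: Forearm prosthesis fixed upright in its bench stand: 130 x 130 mm base plate on the bench, cup 96 mm across up to 48 mm, beige forearm narrowing from 84 to 57 mm across at 145 mm, then the aluminium wrist unit, 54 mm across, up to its flat face at 175 mm. Origin on the bench, on the wrist's axis; z up, yaw as wrist_seat.
- disc_mid (a point): Centre (half-way up) of the loose steel thrust disc: 54 mm outside, 37 mm hole, 4 mm thick, 38 g; starts flat on the bench, changing places with the rubber washer. z up.
- disc: The whole steel disc; origin at the centre of its underside.
Not all that is in view belongs to the job. What is shaped like the washer but red is not meant. What is shaped like the disc but turquoise is not meant.

How it is judged (in metres and radians):
On the way, in this order (a step that is already met when the one before it is completed fails the run):
1. the rubber washer lies flat and centred on the wrist face, let go (horizontal distance between washer_mid and wrist_seat below 0.005 m and z of washer_mid in the frame of wrist_seat between 0.001 and 0.004 m and angle between washer_mid's own z axis and vertical below 0.08 rad and contact force between the fingers and washer below 0.1 N), for 0.2 s.
2. the steel disc lies flat and centred on the washer, let go (all of step 1 and horizontal distance between disc_mid and wrist_seat below 0.005 m and z of disc_mid in the frame of wrist_seat between 0.0055 and 0.0085 m and angle between disc_mid's own z axis and vertical below 0.08 rad and contact force between the fingers and disc below 0.1 N), for 0.2 s.
3. the hook's stem is home in the wrist, splines meshed (horizontal distance between hook_base and wrist_seat below 0.003 m and z of hook_base in the frame of wrist_seat below 0.011 m), for 0.2 s.
At the end, for the whole second after the job is handed in: Hook home: flange within 2 mm of lying on the disc, on the wrist axis within 3 mm, upright within 0.08 rad, still, plunger down over 4.5 mm, the fingers still on it (over 2 N); under it the washer on the wrist face and the disc on the washer, flat, centred within 5 mm, free of the fingers (all of step 2 and all of step 3 and z of hook_base in the frame of wrist_seat above 0.007 m and angle between hook_base's own z axis and vertical below 0.08 rad and value of joint ejector above 0.0045 m and contact force between the fingers and hook above 2 N and linear speed of hook below 0.02 m/s); the arm keeps its last pose, push and grip.
It fails at once if another thing on the bench is disturbed (moved more than 25 mm, or tipped) (distance of any of mitt, glue, strap_roll, driver from where it was at the start of the episode above 0.025 m or angle between any of glue, mitt's own z axis and vertical above 0.3 rad).
It also fails if it takes over 70 s, if anything falls off the work surface, if the arm or the gripper's body presses on something with over 40 N, if the wrist force passes 120 N, or if a joint passes its speed limit or range.

ROBOT

A 6-joint arm with a two-finger parallel gripper is mounted at the origin on the work surface. World frame = base frame: x ahead of the robot, y to its left, z up, the work surface at z = 0. Lengths are in mm, angles in degrees, forces in N, time in s.
With the tool pointing down it reaches from about 350 to 850 mm from the base axis. Payload 8.1 kg.
Tool frame: the origin (TCP) lies at the very end of the fingers, on their centre line; the grasp point (between the pads) lies r.tcp_to_grasp behind it (r.tcp_to_grasp is the distance from the TCP to the grasp point, in mm); z points along the fingers, y is the line along which they close (so a half turn about z gives the same grasp; the last joint's range is limited). The gripper opens to 85 mm and grips with 20 to 120 N. Pads are 22 mm wide; open, the fingers measure 114 mm over their backs; the gripper's body (76 mm by 85 mm) begins 54 mm behind the grasp point. The pads swing forward as they close: fully open they stand 13 mm farther back than shut.
Start: joints at [72.227, 7.471, 85.268, -0, 87.261, -4.893], TCP at [133.724, 584.913, 231.292] pointing down, gripper open.
Joint ranges: [-169.43, 169.43], [-51.17, 129.36], [1.28, 143.12], [-76.62, 256.62], [0, 156.53], [-152.29, 152.29]. Speed limits (degrees/s): [136.94, 136.94, 159.86, 180, 180, 180].

INTERFACE

Orientations are given as [roll, pitch, yaw] about the fixed x, y, z axes, in that order (R = Rz(yaw) Ry(pitch) Rx(roll)).
In Python, from bench import r gives the robot as it stands.
- The arm moves only by the shell command python3 -m handwheel 'ROWS' [OPENING] [FORCE]. ROWS is JSON, a list of rows, each a list of 4 numbers: the shift along the tool's x, y, z in m, then the turn about the tool's z in degrees. A call has 1 to 10 rows; each row shifts and turns the commanded pose from where the row before left it, along the tool's axes as they then stand; what a row does not reach is not made up. A row lasts 1/10 s, in which the tool goes at most 50 mm and 8.59 degrees, less where a joint would pass 70% of its speed; a pose out of reach is approached as far as the arm can. A call is refused whole if a number of a shift passes 0.05 or a number of a turn 8.59, either way. A call with a gripper value outside its range is refused whole. OPENING is the finger opening in m, from 0 to 0.0854, set as the call begins (- or left out, the last holds). The fingers move at their own pace and stop on an object; FORCE is the grip in N (left out, the last holds). Time passes only in rows, so rows that do not move let the fingers close. It gives the time, the measured TCP pose, the force, the opening and the grip force at its end, in the units of the state.
- r.sense(): the state, without advancing time (a new reading comes with each control period).
- r.snapshot(name): name is "scene" or "top"; returns the picture (480x640x3 uint8, red, green, blue); there is no depth.
- r.camera_params(name): a dict with "fx", "fy", "cx", "cy" (pixels), "D" ([k1, k2, p1, p2, k3] as OpenCV has them; the pictures are not rectified), "R" (3x3) and "t" (3): a world point X has camera coordinates R X + t. Camera axes: x right, y down, z forward; pixel columns grow to the right and rows downward; lengths in mm; the calibration is good to about 2 mm. A picture is of the moment at which its call begins. camera_params takes no time and is no camera call.
- r.hand_in(): hands the job in; it is judged then, once.
The state is a dict: "time": time; "joint_pos": joint angles; "qd": joint speeds; "joint_efforts": joint torques, N m; "tool_pos": TCP position; "tcp_rot": TCP orientation; "ft_force": force on the tool from outside, world axes, zero at the start; "wrist_torque": the same for the moment, N m; "finger_gap": finger opening in mm; "grip_force": force on a finger pad.
Only numpy, scipy, OpenCV 4.12 (cv2) and the standard library are available. Lean on these libraries where they do the work, as an engineer would, in place of code of your own. Each camera call takes 0.05 s, during which the arm holds its last target. There are 200 camera calls.

## Working session

There is one attempt and no reset: what is moved stays moved. The work goes in short steps, Python scripts to look and compute and a shell command to move; the robot and the scene stay as the last step left them, time stands still between calls to the robot, and variables do not carry over. Pictures are saved under pics/ and viewed, at most 10 in all, crops included, and the job is handed in when it is done.

```bash
mkdir -p pics; ls
python3 - <<'E'
from bench import r
import cv2
print(r.tcp_to_grasp, r.sense())
for n in("scene","top"):
    im=r.snapshot(n); cv2.imwrite(f"pics/{n}0.png",im[:,:,::-1]); p=r.camera_params(n); print(n,{k:(v.tolist() if hasattr(v,'tolist') else v) for k,v in p.items()})
E
```

```text
pics
18.700000000000003 {'time': 0.0, 'joint_pos': array([ 7.22266303e+01,  7.51406568e+00,  8.53302828e+01,  1.46436484e-04,
        8.72606955e+01, -4.89383722e+00]), 'qd': array([ 0.04368899, -0.01499787, -0.10374586, -0.07909392,  0.05367639,
        0.01585591]), 'joint_efforts': array([ 1.30258257e-03, -5.69417202e+01, -5.00543261e+01, -1.82362955e-04,
        1.51286193e-02,  8.41163614e-05]), 'tool_pos': array([133.55797604, 584.3825389 , 230.24567345]), 'tcp_rot': array([-1.79895351e+02, -9.10698998e-03,  1.67120452e+02]), 'ft_force': array([-0.13676157, -0.25478628, -0.36475908]), 'wrist_torque': array([0.01196015, 0.01198631, 0.01652846]), 'grip_force': 0.0, 'finger_gap': 85.61659861455395}
scene {'fx': 498.0641152614501, 'fy': 498.0641152614501, 'cx': 312.3759827160728, 'cy': 237.14483357794504, 'D': [0.012345516899036993, 0.0, 0.0, 0.0, 0.0], 'R': [[0.6642648040484176, 0.7474543756603315, 0.008014138053536252], [0.627861470287275, -0.5521000814535869, -0.5486123168391717], [-0.4056380704904534, 0.36945562164509926, -0.8360384556966355]], 't': [-334.39342936619937, -295.5486635409417, 1292.7394909495792]}
top {'fx': 612.1912288713316, 'fy': 612.1912288713316, 'cx': 317.73473084685315, 'cy': 218.61611647445147, 'D': [-0.09038715776772457, 0.0, 0.0, 0.0, 0.0], 'R': [[-0.015147248116913141, -0.9996587287868643, 0.021283487372012723], [-0.987966112562754, 0.011686438692781922, -0.15422836178316698], [0.15392699991269979, -0.023363499543300546, -0.9878059655554657]], 't': [-29.105796885660503, 574.4314409816931, 1370.0228603259145]}
```

View pics/scene0.png

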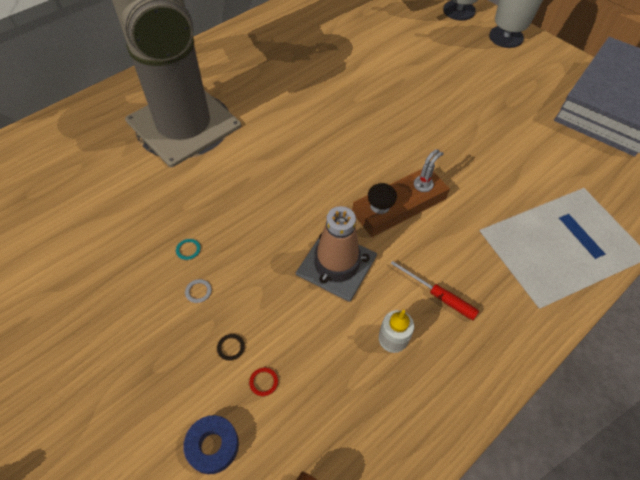

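View pics/top0.png

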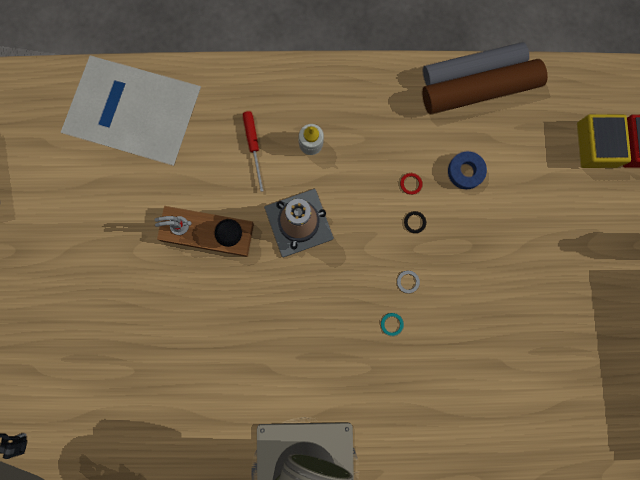

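Scene: washer (231,347), disc (198,291), wrist (341,215), hook (425,183), mitt (382,197). Top: washer (415,222), disc (408,282), wrist (298,210), hook (180,225). I'll take enlarged crops and triangulate.

```bash
cat > h.py <<'E'
import numpy as np, cv2
from bench import r
def cam(n):
    p=r.camera_params(n); K=np.array([[p['fx'],0,p['cx']],[0,p['fy'],p['cy']],[0,0,1.]])
    return K,np.array(p['D']),np.array(p['R']),np.array(p['t'])
def ray(n,uv):
    K,D,R,t=cam(n); q=cv2.undistortPoints(np.array([[uv]],float),K,D)[0,0]
    return -R.T@t, R.T@np.array([q[0],q[1],1])
def tri(us,ut):
    A=[];b=[]
    for n,u in(("scene",us),("top",ut)):
        c,d=ray(n,u); d/=np.linalg.norm(d); P=np.eye(3)-np.outer(d,d); A.append(P); b.append(P@c)
    X,res,*_=np.linalg.lstsq(np.vstack(A),np.hstack(b),rcond=None)
    return X, res**.5
def atz(n,uv,z):
    c,d=ray(n,uv); return c+d*(z-c[2])/d[2]
def proj(n,X):
    K,D,R,t=cam(n); return cv2.projectPoints(np.array(X,float).reshape(-1,3),cv2.Rodrigues(R)[0],t,K,D)[0][:,0]
def crop(im,c,w,h,s):
    x,y=int(c[0]-w/2),int(c[1]-h/2)
    o=cv2.resize(im[y:y+h,x:x+w],None,fx=s,fy=s,interpolation=cv2.INTER_CUBIC)
    for k in range(0,w,10): cv2.line(o,(k*s,0),(k*s,4 if (x+k)%50 else 12),(0,255,255),1)
    for k in range(0,h,10): cv2.line(o,(0,k*s),(4 if (y+k)%50 else 12,k*s),(0,255,255),1)
    cv2.putText(o,f"{x},{y}",(12,24),0,.5,(0,255,255),1)
    return o
E
python3 - <<'E'
from h import *
S=r.snapshot("scene")[:,:,::-1].copy();T=r.snapshot("top")[:,:,::-1].copy()
m=np.vstack([np.hstack([crop(S,(341,217),40,40,7),crop(S,(428,172),50,40,7),]),np.hstack([crop(T,(298,210),40,40,7),crop(T,(180,225),50,40,7)])])
cv2.imwrite("pics/c1.png",m)
# rings
bg={}
for nm,us,ut,z in(("washer",(231,347),(415,222),2.5),("disc",(198,291),(408,282),2)):
    out=[]
    for n,im,u in(("scene",S,us),("top",T,ut)):
        x,y=u;c=im[y-20:y+21,x-20:x+21].astype(int)
        if nm=="washer": mk=c.max(2)<60
        else: mk=(c.max(2)-c.min(2)<45)&(c.min(2)>60)
        mk=mk.astype(np.uint8); 
        k,l,st,ce=cv2.connectedComponentsWithStats(mk); i=1+st[1:,4].argmax(); b=(l==i).astype(np.uint8)
        ct=max(cv2.findContours(b,0,1)[0],key=len); e=cv2.fitEllipse(ct)
        p=(e[0][0]+x-20,e[0][1]+y-20); out.append(p); print(nm,n,p,e[1],st[i,4],atz(n,p,z))
    print(tri(*out))
E
```

```text
washer scene (230.56332206726074, 346.7324619293213) (23.5407772064209, 26.426321029663086) 213 [ 570.82799122 -270.53479396    2.5       ]
washer top (414.6107940673828, 221.76467323303223) (20.90252685546875, 21.4010066986084) 196 [ 570.22273155 -269.60407204    2.5       ]
(array([ 570.33695883, -270.11533079,    0.91254285]), array([0.3520724]))
disc scene (197.85309982299805, 290.5365505218506) (22.182912826538086, 26.456504821777344) 287 [ 428.65413726 -248.7460275     2.        ]
disc top (408.02846336364746, 281.515869140625) (22.000621795654297, 22.64585304260254) 248 [ 428.00618469 -248.60758081    2.        ]
(array([ 428.09591018, -248.68205403,    1.07267702]), array([0.13162123]))
```

View pics/c1.png

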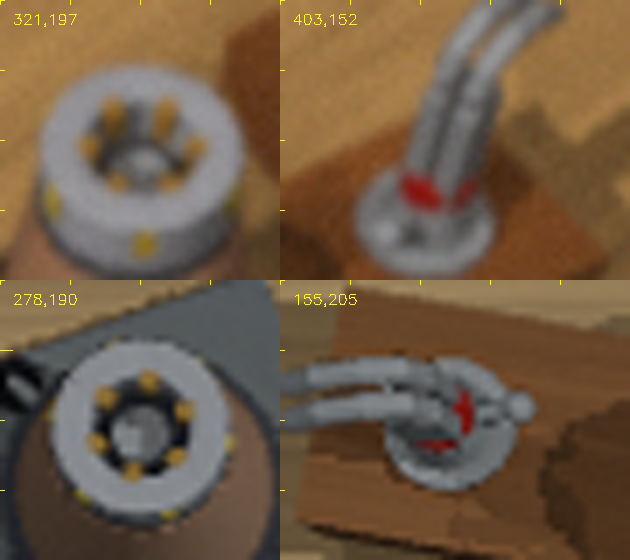

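Run:
```python
from h import *
def px(x,y,ox,oy): return (ox+(x+.5)/7-.5, oy+(y+.5)/7-.5)
ws=px(141.5,148,321,197); wt=px(140.7,147,278,190)
print("wrist",tri(ws,wt),atz("scene",ws,175),atz("top",wt,175))
W=atz("top",wt,175)[:2]
sp=[(148,381),(107,397),(97,443),(133,472),(177,458),(184,411)]
P=np.array([atz("top",px(x,y-280,278,190),175)[:2] for x,y in sp]); c=P.mean(0)
print(c,np.hypot(*(P-c).T)); a=np.degrees(np.arctan2(*(P-c).T[::-1])); print(a, a%60)
m=[(54,416),(229,442),(83,497),(170,515),(113,343),(203,361)]
P=np.array([atz("top",px(x,y-280,278,190),168)[:2] for x,y in m]); a=np.degrees(np.arctan2(*(P-c).T[::-1])); print("marks",a,a%60,np.hypot(*(P-c).T))
hs=px(425-280,217,403,152); ht=px(451-280,424-280,155,205)
print("hook",tri(hs,ht),atz("scene",hs,43),atz("top",ht,46))
H=atz("top",ht,46)[:2]; 
t=atz("top",px(520-280,407-280,155,205),61)[:2]; print("thumb yaw",np.degrees(np.arctan2(*(H-t)[::-1])),np.hypot(*(H-t)))
for q in((158.,219),(163,222),): pass
S=r.snapshot("scene")[:,:,::-1].copy();T=r.snapshot("top")[:,:,::-1].copy()
cv2.imwrite("pics/c2.png",np.hstack([crop(T,(190,228),90,60,6),crop(S,(430,173),40,60,6)]))
print("mitt",atz("top",(228,233),97))
```

```text
wrist (array([571.55965403,   7.96731704, 172.79123604]), array([0.24841553])) [572.52401773   6.64431055 175.        ] [571.29747573   8.08287537 175.        ]
[571.30882317   7.99221916] [14.15592538 13.69706481 14.04717345 13.87978632 14.33473536 13.77675642]
[  -9.11054965   47.58226936  109.6399706   169.4876874  -131.80644592
  -70.01945075] [50.88945035 47.58226936 49.6399706  49.4876874  48.19355408 49.98054925]
marks [  79.54633157  -98.01464115  138.42013641 -161.97973371   17.01469026
  -41.68399304] [19.54633157 21.98535885 18.42013641 18.02026629 17.01469026 18.31600696] [26.7041143  26.66704273 26.69437428 27.0803823  28.27813937 28.38182033]
hook (array([562.55567094, 283.46285032,  45.55424573]), array([0.23610083])) [561.5751803 285.5761307  43.       ] [562.36985238 283.2478884   46.        ]
thumb yaw 96.96472355614088 25.747530251633208
mitt [535.98238563 163.59866083  97.        ]
```

View pics/c2.png

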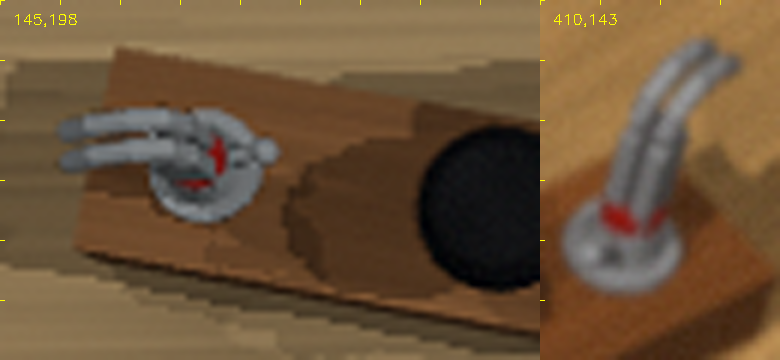

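```bash
python3 -m handwheel '[[0,0,0,8.5],[0,0,0,8.5],[0,0,0,8.5],[0,0,0,8.5],[0,0,0,8.5],[0,0,0,8.5],[0,0,0,8.5],[0,0,0,8.5],[0,0,0,8.5],[0,0,0,0.62]]' 0.0854 30
```

```text
time: 1.3
tool_pos: [133.7, 584.9, 231.2]
tcp_rot: [-180.0, 0.0, 89.8]
ft_force: [0.1, -0.4, -0.4]
finger_gap: 85.5
grip_force: 0.0
```

Crop shows the tines' tips at top (156.7,219.7)/(157,224.7) and scene (443,153)/(438,150). Wrist ≈ (571.4, 8), yaw ≈ 19 mod 60; hook axis ≈ (562.4, 283.4). Compute hook yaw while driving to the washer.

```bash
python3 - <<'E'
from h import *
a=tri((442.6,153),(156.3,219.3)); b=tri((437.6,150.0),(156.6,224.3)); print(a,b)
m=(a[0]+b[0])/2; H=np.array([562.4,283.4]); print(np.degrees(np.arctan2(m[1]-H[1],m[0]-H[0])),np.hypot(*(m[:2]-H)))
d=a[0]-b[0]; print("from tine pair",np.degrees(np.arctan2(d[1],d[0]))+90,np.hypot(*d[:2]))
E
python3 -m handwheel '[[-0.043,0.022,0,0],[-0.043,0.022,0,0],[-0.043,0.022,0,0],[-0.043,0.022,0,0],[-0.043,0.022,0,0],[-0.043,0.022,0,0],[-0.043,0.022,0,0],[-0.043,0.022,0,0],[-0.043,0.022,0,0],[-0.043,0.022,0,0]]' 0.066
python3 -m handwheel '[[-0.043,0.022,0,0],[-0.043,0.022,0,0],[-0.043,0.022,0,0],[-0.043,0.022,0,0],[-0.043,0.022,0,0],[-0.043,0.022,0,0],[-0.043,0.022,0,0],[-0.043,0.022,0,0],[-0.043,0.022,0,0],[-0.043,0.022,0,0]]'
```

```text
(array([565.86857417, 319.1576464 , 119.88784685]), array([1.73238684])) (array([554.01212678, 317.321926  , 121.18080348]), array([0.60277103]))
94.03831690914895 34.926502517475896
from tine pair 98.80115797508844 11.997717035588728
time: 2.3
tool_pos: [354.3, 153.1, 231.7]
tcp_rot: [179.9, -0.0, 90.3]
ft_force: [1.3, -0.3, -0.6]
finger_gap: 66.3
grip_force: 0.0
time: 3.3
tool_pos: [574.3, -277.1, 231.1]
tcp_rot: [180.0, -0.0, 90.3]
ft_force: [1.6, 0.5, 0.5]
finger_gap: 65.7
grip_force: 0.0
```

```bash
python3 -m handwheel '[[0.005,-0.0033,0,0],[0,0,0.045,0],[0,0,0.045,0],[0,0,0.045,0],[0,0,0.045,0],[0,0,0.02,0],[0,0,0.015,0],[0,0,0,0],[0,0,0,0]]'
python3 - <<'E'
from h import *
s=r.sense();print(s['tool_pos'],s['tcp_rot'],s['joint_pos'])
S=r.snapshot("scene")[:,:,::-1].copy();T=r.snapshot("top")[:,:,::-1].copy()
cv2.imwrite("pics/c3.png",np.hstack([crop(S,(231,335),55,70,7),crop(T,(415,222),55,70,7)]))
E
```

```text
time: 4.2
tool_pos: [571.3, -270.4, 17.7]
tcp_rot: [179.9, 0.1, 90.1]
ft_force: [1.0, 0.3, 1.7]
finger_gap: 66.2
grip_force: 0.0
[ 571.30224314 -270.42022548   17.70893972] [1.79910467e+02 5.16301919e-02 9.00771585e+01] [-2.99764098e+01  2.31555345e+01  9.00836328e+01  1.63533138e-04
  6.66574798e+01 -3.00536733e+01]
```

View pics/c3.png

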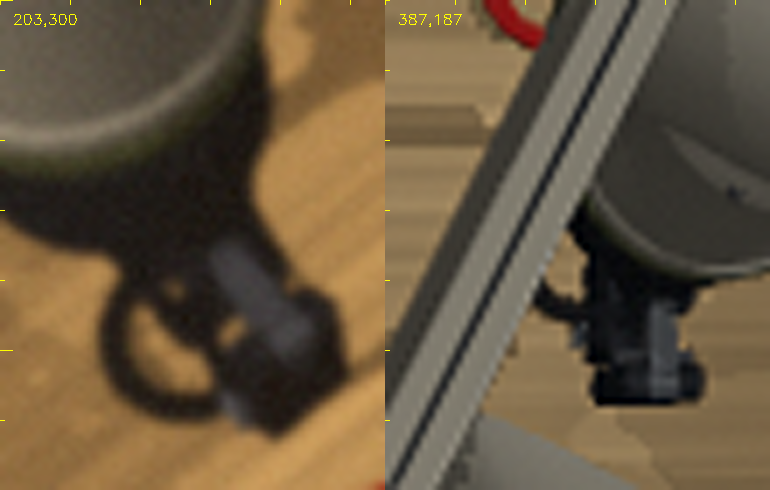

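```bash
python3 -m handwheel '[[0,0,0.01,0],[0,0,0.006,0],[0,0,0,0],[0,0,0,0]]' 0.06; python3 -m handwheel '[[0,0,0.0015,0],[0,0,0,0],[0,0,0,0]]'
```

```text
time: 4.7
tool_pos: [570.1, -269.9, -0.2]
tcp_rot: [-180.0, -0.0, 90.0]
ft_force: [0.3, -0.4, -0.3]
finger_gap: 60.0
grip_force: 0.0
time: 5.0
tool_pos: [570.5, -270.1, -1.1]
tcp_rot: [180.0, 0.0, 90.0]
ft_force: [1.3, 0.7, 0.6]
finger_gap: 60.0
grip_force: 0.0
```

```bash
python3 -m handwheel '[[0,0,0.0006,0],[0,0,0,0],[0,0,0,0],[0,0,0,0],[0,0,0,0],[0,0,0,0]]' 0.048 25; python3 -m handwheel '[[0,0,-0.005,0],[0,0,-0.02,0],[0,0,0,0]]'
```

```text
time: 5.6
tool_pos: [570.8, -270.3, -0.7]
tcp_rot: [180.0, 0.0, 90.0]
ft_force: [-3.1, 0.6, 8.2]
finger_gap: 51.6
grip_force: 24.8
time: 5.9
tool_pos: [572.4, -271.2, 26.2]
tcp_rot: [179.8, 0.1, 90.0]
ft_force: [0.8, -0.4, 0.2]
finger_gap: 51.5
grip_force: 26.2
```

```bash
python3 -m handwheel '[[0,0,-0.045,0],[0,0,-0.045,0],[0,0,-0.045,0],[0.015,0,-0.045,0],[0.046,0,-0.01,0],[0.046,0,0,0],[0.046,0,0,0],[0.046,0,0,0],[0.046,0,0,0],[0.033,0.001,0,0]]'
python3 -m handwheel '[[0,0,0,0],[0,0,0.005,0],[0,0,0,0]]'
python3 - <<'E'
from h import *
S=r.snapshot("scene")[:,:,::-1].copy();T=r.snapshot("top")[:,:,::-1].copy()
cv2.imwrite("pics/c4.png",np.hstack([crop(S,(341,207),55,70,7),crop(T,(298,205),55,70,7)]))
E
```

```text
time: 6.9
tool_pos: [571.1, 10.7, 212.8]
tcp_rot: [180.0, -0.0, 90.1]
ft_force: [0.8, 0.4, -0.1]
finger_gap: 51.1
grip_force: 26.4
time: 7.2
tool_pos: [571.0, 7.0, 206.9]
tcp_rot: [-179.9, 0.0, 90.0]
ft_force: [0.0, -0.5, -0.5]
finger_gap: 51.2
grip_force: 26.4
```

View pics/c4.png

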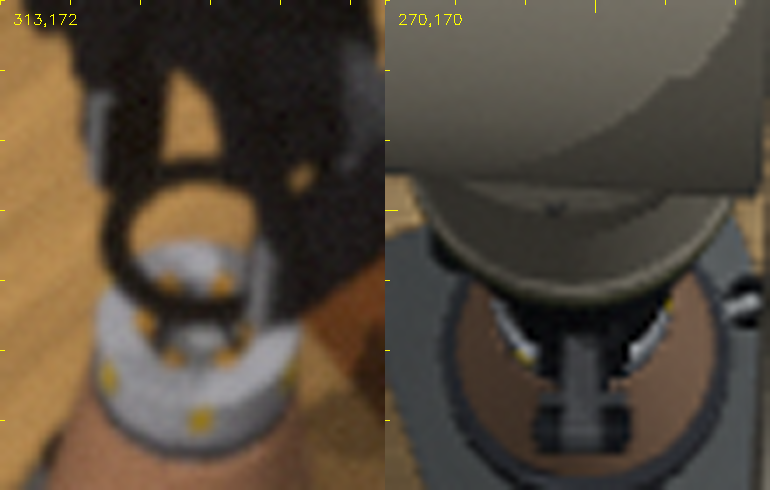

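Run:
```python
from h import *
for z in (205,210,215): print(z,proj("scene",[571.4,8,z]),atz("scene",(341.6,205.9),z), atz("scene",(340.9,205.9),z))
```

```text
205 [[341.83745552 207.19172316]] [569.0223634    9.66760942 205.        ] [568.19279598   8.72299058 205.        ]
210 [[341.99872385 205.51252489]] [571.5565124    6.87202144 210.        ] [570.73273548   5.93399617 210.        ]
215 [[342.16152748 203.81741995]] [574.09066141   4.07643346 215.        ] [573.27267499   3.14500176 215.        ]
```

```bash
python3 -m handwheel '[[0,0,0.02,0],[0,0,0.006,0],[0,0,0.002,0],[0,0,0,0],[0,0,0,0]]'
```

```text
time: 7.8
tool_pos: [571.8, 7.6, 180.9]
tcp_rot: [180.0, 0.0, 90.0]
ft_force: [-0.5, 0.2, 0.1]
finger_gap: 51.5
grip_force: 26.4
```

```bash
python3 -m handwheel '[[0,0,0.003,0],[0,0,0,0],[0,0,0,0]]'; python3 -m handwheel '[[0,0,0.0015,0],[0,0,0,0],[0,0,0,0]]';  python3 -m handwheel '[[0,0,0.001,0],[0,0,0,0],[0,0,0,0]]'
```

```text
time: 8.1
tool_pos: [571.4, 8.0, 177.3]
tcp_rot: [180.0, 0.0, 90.0]
ft_force: [0.3, -1.0, -0.8]
finger_gap: 51.3
grip_force: 26.4
time: 8.4
tool_pos: [571.3, 8.0, 175.6]
tcp_rot: [-180.0, -0.0, 90.0]
ft_force: [0.7, 0.3, 0.0]
finger_gap: 51.0
grip_force: 26.4
time: 8.7
tool_pos: [571.4, 7.9, 174.6]
tcp_rot: [-180.0, 0.0, 90.0]
ft_force: [0.6, -0.0, -0.0]
finger_gap: 50.8
grip_force: 26.4
```

```bash
python3 -m handwheel '[[0,0,0.001,0],[0,0,0,0],[0,0,0,0]]'; python3 -m handwheel '[[0,0,0.0008,0],[0,0,0,0],[0,0,0,0]]'
```

```text
time: 9.0
tool_pos: [571.6, 7.9, 174.3]
tcp_rot: [180.0, 0.0, 90.0]
ft_force: [-3.1, -1.3, 5.9]
finger_gap: 51.3
grip_force: 27.2
time: 9.3
tool_pos: [571.6, 7.9, 174.2]
tcp_rot: [180.0, 0.0, 90.0]
ft_force: [-4.4, 1.1, 9.9]
finger_gap: 51.3
grip_force: 27.9
```

```bash
python3 -m handwheel '[[0,0,-0.001,0],[0,0,0,0],[0,0,0,0],[0,0,0,0]]' 0.064; python3 -m handwheel '[[0,0,-0.01,0],[0,0,-0.04,0],[-0.04,0,-0.02,0],[-0.045,0,0,0],[-0.045,0,0,0],[-0.045,0,0,0],[0,0,0,0]]'
python3 - <<'E'
from h import *
S=r.snapshot("scene")[:,:,::-1].copy();T=r.snapshot("top")[:,:,::-1].copy()
cv2.imwrite("pics/c5.png",np.hstack([crop(S,(341,217),50,50,7),crop(T,(298,210),50,50,7)]))
E
```

```text
time: 9.7
tool_pos: [571.3, 7.9, 173.5]
tcp_rot: [-180.0, -0.0, 90.0]
ft_force: [0.8, 0.4, -1.0]
finger_gap: 64.1
grip_force: 0.0
time: 10.4
tool_pos: [570.9, -172.5, 244.6]
tcp_rot: [180.0, 0.1, 89.7]
ft_force: [-1.4, 0.4, -0.3]
finger_gap: 64.1
grip_force: 0.0
```

View pics/c5.png

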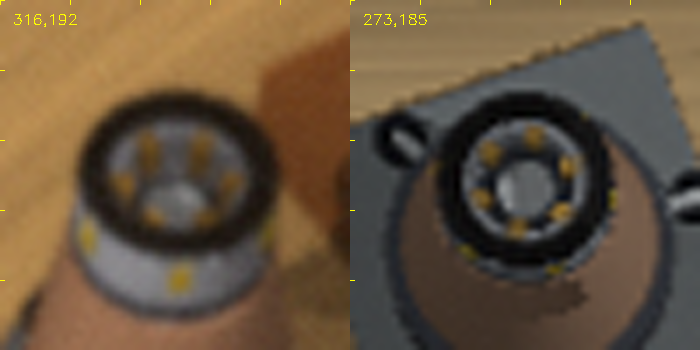

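```bash
python3 - <<'E'
from h import *
print(tri((341.1,216.4),(297.8,210.15)),atz("top",(297.8,210.15),180),atz("scene",(341.1,216.4),180))
E
python3 -m handwheel '[[-0.02,-0.036,0.02,0],[-0.02,-0.036,0.02,0],[-0.02,-0.036,0.02,0],[-0.0216,-0.0352,0.02,0],[0,0,0.045,0],[0,0,0.045,0],[0,0,0.03,0],[0,0,0.02,0],[0,0,0.01,0],[0,0,0.0,0]]'
```

```text
(array([571.83485657,   7.82991577, 177.32254871]), array([0.08596437])) [571.33955972   7.75828908 180.        ] [573.16567298   6.44576682 180.        ]
time: 11.5
tool_pos: [427.8, -247.2, 13.0]
tcp_rot: [-179.9, -0.1, 90.1]
ft_force: [0.6, -0.1, 0.4]
finger_gap: 64.3
grip_force: 0.0
```

```bash
python3 -m handwheel '[[0,0,0.008,0],[0,0,0.0045,0],[0,0,0.0013,0],[0,0,0,0],[0,0,0,0]]' 0.059; python3 -m handwheel '[[0,0,0,0],[0,0,0,0],[0,0,0,0],[0,0,0,0],[0,0,0,0]]' 0.048 40;  python3 -m handwheel '[[0,0,-0.005,0],[0,0,-0.02,0],[0,0,0,0],[0,0,0,0]]'
```

```text
time: 12.0
tool_pos: [428.5, -248.9, 0.5]
tcp_rot: [180.0, 0.0, 90.0]
ft_force: [-0.5, 0.4, 0.3]
finger_gap: 58.9
grip_force: 0.0
time: 12.5
tool_pos: [429.0, -249.4, 1.3]
tcp_rot: [179.9, 0.1, 90.0]
ft_force: [-1.3, 1.2, 6.7]
finger_gap: 47.9
grip_force: 3.5
time: 12.9
tool_pos: [428.8, -249.1, 25.6]
tcp_rot: [179.9, 0.1, 90.0]
ft_force: [-0.6, 0.2, -0.4]
finger_gap: 48.0
grip_force: 0.0
```

```bash
python3 -m handwheel '[[0.045,0,-0.02,0],[0.045,0,-0.02,0],[0.045,0,-0.02,0],[0.045,0,0,0],[0,0,0,0]]' 0.062
python3 - <<'E'
from h import *
S=r.snapshot("scene")[:,:,::-1].copy();T=r.snapshot("top")[:,:,::-1].copy()
out=[]
for n,im,u in(("scene",S,(198,291)),("top",T,(408,282))):
    x,y=u;c=im[y-20:y+21,x-20:x+21].astype(int)
    b=((c.max(2)-c.min(2)<45)&(c.min(2)>60)).astype(np.uint8)
    k,l,st,ce=cv2.connectedComponentsWithStats(b); i=1+st[1:,4].argmax(); b=(l==i).astype(np.uint8)
    e=cv2.fitEllipse(max(cv2.findContours(b,0,1)[0],key=len)); p=(e[0][0]+x-20,e[0][1]+y-20); out.append(p); print(n,p,e[1],st[i,4],atz(n,p,2))
print(tri(*out))
E
```

```text
time: 13.4
tool_pos: [427.9, -64.2, 84.7]
tcp_rot: [180.0, -0.1, 90.3]
ft_force: [0.2, -0.9, -0.6]
finger_gap: 62.2
grip_force: 0.0
scene (197.83109855651855, 290.6608486175537) (22.115175247192383, 26.25899887084961) 277 [ 428.86162592 -248.9424908     2.        ]
top (408.003116607666, 281.46177864074707) (21.975072860717773, 22.55057716369629) 244 [ 428.13447705 -248.55185442    2.        ]
(array([ 428.19595589, -248.75658088,    0.78565468]), array([0.00252608]))
```

```bash
python3 -m handwheel '[[-0.045,0,0,0],[-0.045,0,0,0],[-0.045,0,0.02,0],[-0.045,0,0.02,0],[0,0,0.03,0],[0,0,0.013,0],[0,0,0.003,0],[0,0,0,0],[0,0,0,0]]' 0.059; python3 -m handwheel '[[0,0,0.0012,0],[0,0,0,0],[0,0,0,0]]'
```

```text
time: 14.4
tool_pos: [428.0, -248.3, -0.8]
tcp_rot: [-180.0, -0.0, 90.0]
ft_force: [-0.4, 0.2, -0.2]
finger_gap: 58.9
grip_force: 0.0
time: 14.7
tool_pos: [428.4, -248.5, -1.8]
tcp_rot: [180.0, 0.0, 90.0]
ft_force: [-0.1, 0.2, 0.0]
finger_gap: 59.0
grip_force: 0.0
```

```bash
python3 -m handwheel '[[0,0,0.0007,0],[0,0,0,0]]'; python3 -m handwheel '[[0,0,0,0],[0,0,0,0],[0,0,0,0],[0,0,0,0],[0,0,0,0]]' 0.048 40
```

```text
time: 14.9
tool_pos: [428.2, -248.6, -2.8]
tcp_rot: [180.0, 0.0, 90.0]
ft_force: [-0.6, -1.1, -0.2]
finger_gap: 58.8
grip_force: 0.0
time: 15.4
tool_pos: [428.5, -248.8, -2.4]
tcp_rot: [180.0, 0.0, 90.0]
ft_force: [-1.1, 1.3, 5.5]
finger_gap: 50.5
grip_force: 41.3
```

```bash
python3 -m handwheel '[[0,0,-0.005,0],[0,0,-0.02,0],[0,0,-0.045,0],[0,0,-0.045,0],[0,0,-0.045,0],[0,0,-0.045,0],[0,0,-0.015,0],[0,0,0,0]]'
python3 - <<'E'
from h import *
S=r.snapshot("scene")[:,:,::-1].copy()
p=proj("scene",[428,-249,217])[0]; print(p)
cv2.imwrite("pics/c6.png",crop(S,p,70,80,6))
E
```

```text
time: 16.2
tool_pos: [429.7, -249.8, 220.7]
tcp_rot: [179.7, 0.2, 90.0]
ft_force: [1.3, -0.7, -0.3]
finger_gap: 50.6
grip_force: 41.8
[174.16144441 232.19318444]
```

View pics/c6.png

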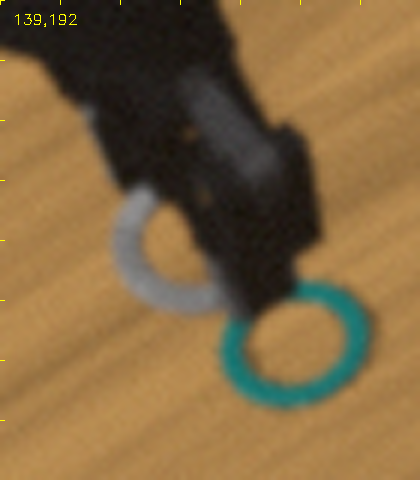

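Disc held flat (grey ring at (160,250) of the crop). On to the wrist.

```bash
python3 -m handwheel '[[0.0428,0.0239,0,0],[0.0428,0.0239,0,0],[0.0428,0.0239,0,0],[0.0428,0.0239,0,0],[0.0428,0.0239,0,0],[0.0427,0.0237,0,0],[0,0,0.02,0],[0,0,0.01,0],[0,0,0,0],[0,0,0,0]]'; python3 -m handwheel '[[0,0,0.005,0],[0,0,0.003,0],[0,0,0,0],[0,0,0,0]]'
```

```text
time: 17.25
tool_pos: [570.3, 7.1, 185.9]
tcp_rot: [-179.8, 0.0, 89.9]
ft_force: [0.4, -0.7, -0.9]
finger_gap: 50.5
grip_force: 41.9
time: 17.65
tool_pos: [571.5, 7.7, 179.5]
tcp_rot: [180.0, 0.0, 90.0]
ft_force: [-0.6, -0.2, -1.0]
finger_gap: 51.1
grip_force: 41.9
```

```bash
python3 -m handwheel '[[0,0,0.001,0],[0,0,0,0],[0,0,0,0]]'; python3 -m handwheel '[[0,0,0.001,0],[0,0,0,0],[0,0,0,0]]';python3 -m handwheel '[[0,0,0.0008,0],[0,0,0,0],[0,0,0,0]]'
```

```text
time: 17.95
tool_pos: [571.5, 8.0, 178.3]
tcp_rot: [180.0, 0.0, 90.0]
ft_force: [-0.4, -0.4, -0.5]
finger_gap: 50.3
grip_force: 41.9
time: 18.25
tool_pos: [571.6, 8.0, 177.7]
tcp_rot: [180.0, 0.0, 90.0]
ft_force: [-0.5, 1.6, 4.2]
finger_gap: 51.0
grip_force: 42.4
time: 18.55
tool_pos: [571.6, 8.0, 177.6]
tcp_rot: [180.0, 0.0, 90.0]
ft_force: [-4.8, 0.2, 9.3]
finger_gap: 50.1
grip_force: 43.0
```

```bash
python3 -m handwheel '[[0,0,-0.001,0],[0,0,0,0],[0,0,0,0],[0,0,0,0]]' 0.064; python3 -m handwheel '[[0,0,-0.01,0],[0,0,-0.04,0],[0.03,0,-0.03,0],[0.046,-0.0015,0,0],[0.046,-0.0015,0,0],[0.046,-0.0015,0,0],[0.046,-0.0015,0,0],[0.046,-0.0015,0,0],[0.0154,-0.0015,0,0],[0,0,0,0]]' 0.06
python3 - <<'E'
from h import *
S=r.snapshot("scene")[:,:,::-1].copy();T=r.snapshot("top")[:,:,::-1].copy()
cv2.imwrite("pics/c7.png",np.vstack([np.hstack([crop(S,(341,217),50,40,7),crop(T,(298,210),50,40,7)]),np.hstack([crop(S,(428,170),50,40,7),crop(T,(180,225),50,40,7)])]))
E
```

```text
time: 18.95
tool_pos: [571.3, 8.0, 177.0]
tcp_rot: [-180.0, -0.0, 90.0]
ft_force: [0.1, -0.2, -0.3]
finger_gap: 64.0
grip_force: 0.0
time: 19.95
tool_pos: [561.8, 285.8, 257.7]
tcp_rot: [180.0, -0.0, 90.2]
ft_force: [0.9, -1.2, -0.8]
finger_gap: 60.1
grip_force: 0.0
```

View pics/c7.png

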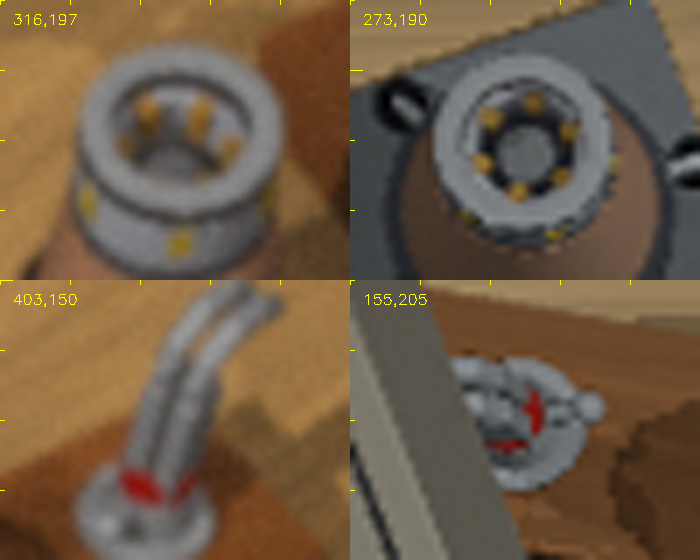

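Disc is flat and centred on the washer (top crop ellipse centre (174,142), washer's was about the same). Descend on the hook.

```bash
python3 -m handwheel '[[0,0,0,-6.5],[0,0,0.045,0],[0,0,0.045,0],[0,0,0.045,0],[0,0,0.03,0],[0,0,0.0185,0],[0,0,0,0],[0,0,0,0]]'; python3 -m handwheel '[[0,0,0,0],[0,0,0,0],[0,0,0,0],[0,0,0,0],[0,0,0,0],[0,0,0,0],[0,0,0,0]]' 0.012 60
```

```text
time: 20.85
tool_pos: [563.1, 282.0, 74.6]
tcp_rot: [180.0, 0.0, 96.4]
ft_force: [-0.8, 0.5, 1.2]
finger_gap: 59.9
grip_force: 0.0
time: 21.55
tool_pos: [563.5, 283.7, 75.7]
tcp_rot: [179.9, -0.0, 96.5]
ft_force: [-0.2, -1.4, 6.6]
finger_gap: 19.2
grip_force: 59.4
```

```bash
python3 -m handwheel '[[0,0,-0.01,0],[0,0,-0.02,0],[0,0,-0.04,0],[0,0,-0.045,0],[0,0,-0.045,0],[0,0,-0.04,0],[0,0,0,0],[0,0,0,0]]'
python3 - <<'E'
from h import *
s=r.sense();print(s['tool_pos'],s['tcp_rot'],s['finger_gap'])
S=r.snapshot("scene")[:,:,::-1].copy();T=r.snapshot("top")[:,:,::-1].copy()
p=proj("scene",[562,283,230])[0];q=proj("top",[562,283,240])[0];print(p,q)
cv2.imwrite("pics/c8.png",np.hstack([crop(S,p,55,80,7),crop(T,q,55,80,7)]))
E
```

```text
time: 22.35
tool_pos: [562.9, 283.8, 275.6]
tcp_rot: [179.8, -0.0, 96.5]
ft_force: [0.5, 0.1, -3.1]
finger_gap: 18.7
grip_force: 59.6
[562.88506552 283.75041719 275.62750262] [ 1.79844826e+02 -4.73003947e-02  9.65104582e+01] 18.6908932158556
[441.17905831 122.21806277] [159.50278304 211.33543118]
```

View pics/c8.png

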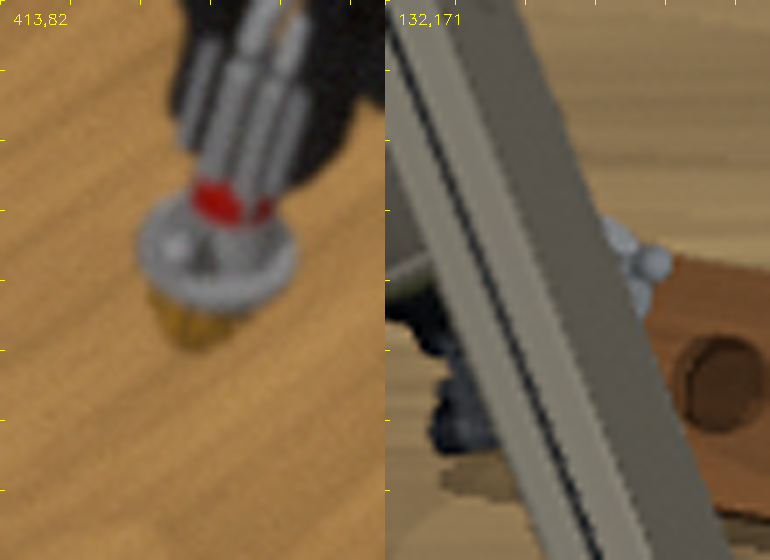

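Run:
```python
from h import *
for z in(244,246,248): print(atz("scene",(443.6,116.4),z))
print(proj("scene",[[562.9,283.8,246]]))
```

```text
[562.20976133 285.09736644 244.        ]
[563.30190388 283.10144818 246.        ]
[564.39404644 281.10552992 248.        ]
[[443.67531461 116.12195146]]
```

```bash
python3 -m handwheel '[[-0.045,0,0,0],[-0.045,0,0,0],[-0.045,0,0,0],[-0.045,0,0,0],[-0.045,0,0,0],[-0.045,0,0,0],[0,0,0,8.5],[0,0,0,8.5],[0,0,0,0],[0,0,0,0]]'
```

```text
time: 23.45
tool_pos: [592.2, 15.3, 272.1]
tcp_rot: [-179.8, 0.0, 79.8]
ft_force: [0.9, 0.4, -2.6]
finger_gap: 19.3
grip_force: 59.4
```

```bash
python3 -m handwheel '[[-0.011,-0.0198,0,0],[0,0,0.012,0],[0,0,0.0,0],[0,0,0,0],[0,0,0,0]]'
python3 - <<'E'
from h import *
s=r.sense();print(s['tool_pos'],s['tcp_rot'])
S=r.snapshot("scene")[:,:,::-1].copy()
cv2.imwrite("pics/c9.png",crop(S,(341,200),60,70,8))
E
```

```text
time: 23.95
tool_pos: [571.8, 8.3, 261.9]
tcp_rot: [-180.0, -0.0, 79.6]
ft_force: [-0.4, 0.4, -2.7]
finger_gap: 19.2
grip_force: 59.8
[571.81484279   8.26422661 261.85466348] [-1.79995708e+02 -3.41555367e-03  7.95792919e+01]
```

View pics/c9.png

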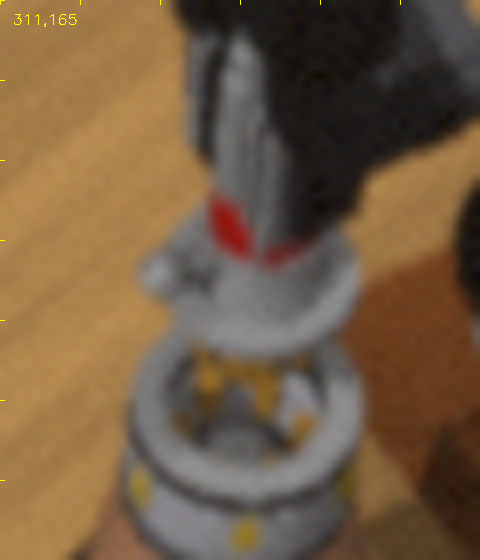

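Hook stem hangs over the bore, flange centre (264,280) consistent with the disc centre (247,405) allowing for perspective (~1 mm). Lower.

```bash
python3 -m handwheel '[[0,0,0.01,0],[0,0,0.008,0],[0,0,0.005,0],[0,0,0.003,0],[0,0,0,0],[0,0,0,0]]'; python3 -m handwheel '[[0,0,0.003,0],[0,0,0,0],[0,0,0,0]]'
```

```text
time: 24.6
tool_pos: [571.5, 7.9, 236.0]
tcp_rot: [180.0, 0.0, 79.5]
ft_force: [-0.0, -0.1, -1.6]
finger_gap: 19.3
grip_force: 59.8
time: 24.9
tool_pos: [571.5, 7.9, 232.9]
tcp_rot: [180.0, 0.0, 79.5]
ft_force: [-0.5, 1.0, -2.3]
finger_gap: 19.3
grip_force: 59.8
```

```bash
python3 -m handwheel '[[0,0,0.002,0],[0,0,0.001,0],[0,0,0,0],[0,0,0,0]]'; python3 -m handwheel '[[0,0,0.002,0],[0,0,0,0],[0,0,0,0]]'; python3 -m handwheel '[[0,0,0.002,0],[0,0,0,0],[0,0,0,0]]'
```

```text
time: 25.3
tool_pos: [571.5, 7.9, 229.8]
tcp_rot: [-180.0, 0.0, 79.5]
ft_force: [-0.3, 1.0, -2.4]
finger_gap: 19.1
grip_force: 59.8
time: 25.6
tool_pos: [571.5, 7.9, 227.8]
tcp_rot: [-180.0, 0.0, 79.5]
ft_force: [0.1, -0.2, -1.2]
finger_gap: 19.5
grip_force: 59.8
time: 25.9
tool_pos: [571.7, 7.9, 226.5]
tcp_rot: [180.0, -0.0, 79.5]
ft_force: [0.0, 0.4, 1.6]
finger_gap: 19.0
grip_force: 60.4
```

```bash
python3 -m handwheel '[[0,0,0.002,0],[0,0,0,0],[0,0,0,0]]'; python3 -m handwheel '[[0,0,0.002,0],[0,0,0,0],[0,0,0,0]]'; python3 -m handwheel '[[0,0,0.002,0],[0,0,0,0],[0,0,0,0]]'
```

```text
time: 26.2
tool_pos: [571.7, 7.9, 224.1]
tcp_rot: [180.0, -0.0, 79.5]
ft_force: [-0.9, 0.7, 3.1]
finger_gap: 19.0
grip_force: 60.6
time: 26.5
tool_pos: [571.7, 7.9, 222.0]
tcp_rot: [180.0, -0.0, 79.5]
ft_force: [0.2, 0.5, 3.2]
finger_gap: 18.9
grip_force: 60.7
time: 26.8
tool_pos: [571.7, 7.9, 220.1]
tcp_rot: [180.0, -0.0, 79.5]
ft_force: [0.4, 0.0, 4.8]
finger_gap: 19.2
grip_force: 60.8
```

```bash
python3 -m handwheel '[[0,0,0.001,0],[0,0,0,0],[0,0,0,0]]'; python3 -m handwheel '[[0,0,0.001,0],[0,0,0,0],[0,0,0,0]]'
```

```text
time: 27.1
tool_pos: [571.7, 7.9, 219.7]
tcp_rot: [179.9, -0.0, 79.5]
ft_force: [-1.8, 0.1, 7.8]
finger_gap: 19.2
grip_force: 61.4
time: 27.4
tool_pos: [571.8, 7.9, 219.7]
tcp_rot: [179.9, -0.0, 79.5]
ft_force: [-4.4, 0.5, 13.9]
finger_gap: 19.0
grip_force: 62.0
```

```bash
python3 -m handwheel '[[0,0,0.0003,0],[0,0,0,0],[0,0,0,0],[0,0,0,0],[0,0,0,0]]'; python3 -c "
from bench import r
print(r.hand_in())"
```

```text
time: 27.9
tool_pos: [571.8, 7.9, 219.6]
tcp_rot: [179.9, -0.0, 79.5]
ft_force: [-4.6, 0.8, 15.1]
finger_gap: 19.0
grip_force: 62.3
the job is handed in; nothing more can be done
None
```

I handed the job in at 27.9 s, with the washer and disc stacked and centred on the wrist and the hook meshed, stopped hard at the expected home height and held pressed at about 15 N; no verdict came back, and I viewed 11 pictures, one over the limit of 10.

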